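# Tip the tool case lid over and press it home

### The arm

A 6-joint arm with a two-finger parallel gripper is mounted at the origin on the work surface. World frame = base frame: x ahead of the robot, y to its left, z up, the work surface at z = 0. Lengths are in m, angles in degrees, forces in N, time in s.
With the tool pointing down it reaches from about 0.4 to 0.825 m from the base axis. Payload 7 kg.
Tool frame: the origin (TCP) lies midway between the tips of the shut fingers; the grasp point (between the pads) lies 19 mm behind it; z points along the fingers, y is the direction in which the jaws open and shut (so a half turn about z gives the same grasp; the last joint's range is limited). The gripper opens to 88 mm and grips with 3 to 60 N. Pads are 19 mm wide; open, the fingers measure 130 mm over their backs; the gripper's body (78 mm by 193 mm) begins 47 mm behind the grasp point.
Start: joints at [81.022, 20.546, 0.682, 0, -70.136, -16.507], TCP at [0.29, 0.609, 0.227] pointing down, gripper open.
Joint ranges: [-176.03, 176.03], [-82.01, 121.73], [-58.28, 71.71], [-173.87, 95.51], [-174.79, -0.11], [-173.66, 173.66]. Speed limits (degrees/s): [136.94, 136.94, 172.46, 180, 180, 180].

### API

Orientations are given as [roll, pitch, yaw] about the fixed x, y, z axes, in that order (R = Rz(yaw) Ry(pitch) Rx(roll)).
In Python, from plant import sensors, viewer, r gives the robot as it stands. The module is installed in compiled form; this text tells all that it offers.
- The arm moves only by the shell command python3 -m handwheel 'ROWS' [OPENING] [FORCE]. ROWS is JSON, one flat list of numbers, 6 for each row, row after row: the shift along the world's x, y, z in cm, then the turn, a rotation vector about the world's x, y, z in rad. In form: [tx, ty, tz, wx, wy, wz, tx, ty, tz, wx, wy, wz, ...]. A call has 1 to 8 rows; each row is the pose to reach, as a shift and turn from the pose measured when the call began; what a row does not reach only later rows make up. A row lasts 1/10 s, in which the tool goes at most 50 mm and 8.59 degrees, less where a joint would pass 70% of its speed; a pose out of reach is approached as far as the arm can. A call with a gripper value outside its range is refused whole. OPENING is the closure in counts, from 0 (fully open) to 255 (shut), set as the call begins (- or left out, the last holds). The fingers move at their own pace and stop on an object; FORCE is the grip in N (left out, the last holds). Time passes only in rows, so rows that repeat a pose let the fingers close. It gives the time, the measured TCP pose, the force and the opening at its end, in the units of the state.
- sensors.get_state(): the state, without advancing time (a new reading comes with each control period).
- viewer.capture(name): name is "scene" or "side" or "wrist"; returns a dict with "img" (420x560x3 uint8, red, green, blue), "camera_matrix" (3x3 intrinsics, pixels), "k1" (the pictures are not rectified: a ray, as slopes to the right and down, at radius r is drawn at 1 + k1 r^2 times it, then the intrinsics apply), "camera_from_world" (4x4, takes a point from world to camera coordinates); the wrist camera has in their place "mount" (4x4, takes a point from camera to tool coordinates, whose origin is the TCP and whose axes are the flange's). Camera axes: x right, y down, z forward; pixel columns grow to the right and rows downward; lengths in m; the calibration is good to about 2 mm. A picture is of the moment at which its call begins: read the wrist's pose just before it. There is no depth.
- r.close_job(): hands the job in, once; it reports no verdict.
The state is a dict: "time_s": time; "joints": joint angles; "qd": joint speeds; "joint_torque": joint torques, N m; "tcp_pos": TCP position; "eef_rot": TCP orientation; "contact_force": force on the tool from outside, world axes, zero at the start; "moment": the same for the moment, N m; "gripper_width": finger opening in m.
Only numpy, scipy, OpenCV 4.12 (cv2) and the standard library are available. Lean on these libraries where they do the work, as an engineer would, in place of code of your own. Each camera call takes 0.05 s, during which the arm holds its last target.

### The job

Put the tool case away shut: from behind its standing lid, push the lid gently over past upright just until its own weight takes it, and let it swing down onto its catch by itself without carrying or following it down. Then press its front edge down gently and firmly by feel, never hard, until the catch gives all the way and the lid is fully home, and let go. Leave everything else on the bench where it is.

Things in the scene. Friction and masses are not known exactly. Their poses are not given: they have to be found in the camera images.
- case: Grey plastic tool case, an open box 200 (its x) x 260 (its y) x 100 mm high, fixed on a board of varying height. Origin at the centre of its underside, z up. The lid is hinged along the top of its +x side; the catch is at the middle of its -x side (the front). Inside are a divider, sockets and a loose screwdriver, all below the rim.
- lid: The lid: flat panel 260 mm wide, 12 thick, 214 from hinge line to front edge, about 0.5 kg. Origin mid hinge line, on the underside, at x 100, z 100.5 mm in the case's frame. Its y axis is the hinge line; the panel reaches along its own -x; its z points out of its outer face: up when shut. At the start it stands open, leaning 5 to 13 degrees beyond upright to the case's +x side (stop at 24).
- lid_hinge (a point): Middle of the hinge line. The damped hinge is stiff: near upright the lid stays where it is left. Pushing it 150 mm above the hinge takes 1 to 4 N. At an unknown 12 to 26 degrees past upright towards the case its weight wins and it falls by itself, slowly, in 1 to 6 s.
- lid_edge (a point): Where to press: on the lid's outer (upper) face, mid width, 200 mm from the hinge line, 14 from the front edge; axes as the lid's. When home it is at x -100, y 0, z 112.5 mm in the case's frame. The fallen lid rests on the catch with this point 3 to 9 mm higher; pressed here it yields at a steady 5 to 10 N, stays where pressed to, and meets a hard stop when home. Keep under 20 N.
- catch_top (a point): Top of the steel friction catch, an upright stud 28 mm wide on the front of the case under the lid's front lip, sliding downwards only under load; it stands 6 to 8 mm above the rim at the start and the closing lid drives it down level with the rim.
- tape_measure: Bystander: tape measure, grey rounded block 65 x 35 x 62 mm high; origin under its centre
- glue: Bystander: white glue bottle, 56 mm across, 140 mm tall; origin under its centre
- screw_jar: Bystander: glass jar with steel cap, 70 mm across, 80 mm tall, on the board in front of the case; origin under its centre
- offcut: Bystander: wood offcut 160 x 40 x 30 mm high, on the board behind the case; origin under its centre
- bench_brush: Bystander: wooden hand brush lying on the bench; origin under its centre
- sanding_block: Bystander: cork sanding block 110 x 60 x 32 mm high, on the board in front of the case; origin under its centre

How it is judged (in metres and radians):
On the way, in this order (a step that is already met when the one before it is completed fails the run):
1. the lid has been pushed past upright (angle between lid's own z axis and vertical below 1.5 rad), for 0.05 s.
2. the lid has come down and rests on its catch, untouched, front edge still proud (angle between lid's own z axis and vertical below 0.08 rad and z of lid_edge in the frame of case above 0.1145 m and not (contact force between lid and the fingers above 0.05 N or contact force between lid and the arm above 0.05 N)), for 0.2 s.
At the end, for the whole second after the job is handed in: The lid is down fully home on the case, its front edge no more than 1.5 mm above the shut position, at rest and not touched (z of lid_edge in the frame of case below 0.114 m and angle between lid's own z axis and vertical below 0.02 rad and angular speed of lid below 0.05 rad/s and not (contact force between lid and the fingers above 0.05 N or contact force between lid and the arm above 0.05 N)).
It fails at once if the lid is pushed or pressed with more than 20 N (contact force between lid and the fingers above 20 N or contact force between lid and the arm above 20 N).
It fails at once if the lid is touched on its way down (carried or followed), between 50 and 8 degrees from shut (angle between lid's own z axis and vertical between 0.14 and 0.87 rad and (contact force between lid and the fingers above 0.3 N or contact force between lid and the arm above 0.3 N)).
It fails at once if a bystander on the bench is moved by more than 30 mm (distance of any of tape_measure, glue, screw_jar, offcut, bench_brush, sanding_block from where it was at the start of the episode above 0.03 m).
It also fails if it takes over 64 s, if anything falls off the work surface, if the arm or the gripper's body presses on something with over 40 N, if the wrist force passes 120 N, or if a joint passes its speed limit or range.

## Working session

There is one attempt and no reset: what is moved stays moved. The work goes in short steps, Python scripts to look and compute and a shell command to move; the robot and the scene stay as the last step left them, time stands still between calls to the robot, and variables do not carry over. Pictures are saved under pics/ and viewed, and the job is handed in when it is done.

```bash
mkdir -p pics; python3 - <<'E'
from plant import sensors, viewer, r
import cv2
print(sensors.get_state())
for n in ["scene","side","wrist"]:
    c=viewer.capture(n); cv2.imwrite(f"pics/{n}0.png",c["img"][:,:,::-1])
    print(n,{k:(v.tolist() if hasattr(v,'tolist') else v) for k,v in c.items() if k!="img"})
E
```

```text
{'time_s': 0.0, 'joints': array([ 8.10215727e+01,  2.05910640e+01,  6.31159137e-01, -1.80377538e-02,
       -7.01356027e+01, -1.65060233e+01]), 'qd': array([-0.0472201 ,  0.11568135, -0.03420771,  0.05057625,  0.06478736,
       -0.0316659 ]), 'joint_torque': array([-8.31979196e-05, -5.82719564e+01,  2.93053901e+01,  6.99709877e+00,
        7.01659505e-03, -1.52853718e-04]), 'tcp_pos': array([0.29026215, 0.60884267, 0.22561357]), 'eef_rot': array([ 1.79903611e+02, -1.08798962e-02, -2.54905847e+01]), 'contact_force': array([-0.45158401,  0.2310491 , -0.55331282]), 'moment': array([ 0.00310366, -0.01906437, -0.00175502]), 'gripper_width': 0.08789741695257129}
scene {'camera_matrix': [[478.41876797778286, 0.0, 281.1533317048092], [0.0, 478.41876797778286, 202.8007485737514], [0.0, 0.0, 1.0]], 'k1': -0.014556919391448804, 'camera_from_world': [[-0.15744248912173994, 0.9875191682154347, 0.00421367135010453, 0.07053681611827513], [0.5522261872651447, 0.09157849699658487, -0.8286492726035835, -0.20982034883722364], [-0.8186929221128959, -0.12813770442357084, -0.5597522916320266, 1.771986529
[... 259 characters left out ...]
7, -0.011696487568286304, 0.5395700165810289], [-0.2033946564410363, 0.7403766327948104, -0.6406817114157788, 0.1634679117341507], [0.18438855405544255, -0.6136861773719768, -0.7677174850398508, 1.041309511025148], [0.0, 0.0, 0.0, 1.0]]}
wrist {'camera_matrix': [[299.31712180686566, 0.0, 277.495038815847], [0.0, 299.31712180686566, 210.03132579834042], [0.0, 0.0, 1.0]], 'k1': 0.010914185165166599, 'mount': [[0.0009033847624436396, -0.9649616847868087, -0.2623892733885581, 0.07078787871964237], [0.9999988266432407, 0.0011963537354923901, -0.0009567914515269911, 0.0003681704218615467], [0.001237177478426657, -0.2623881011615124, 0.9649616333102281, -0.15837986236375476], [0.0, 0.0, 0.0, 1.0]]}
```

View pics/scene0.png

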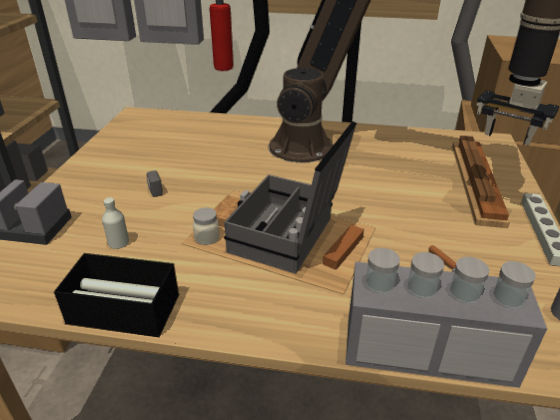

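View pics/side0.png

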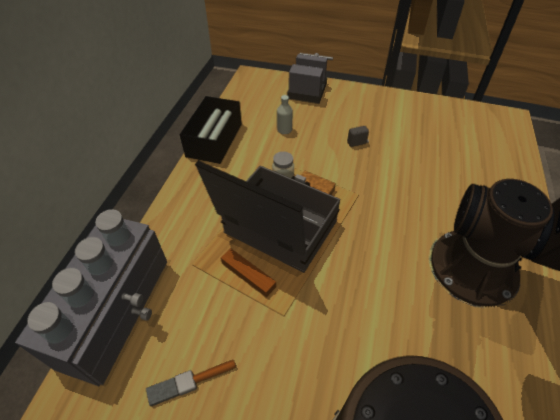

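View pics/wrist0.png

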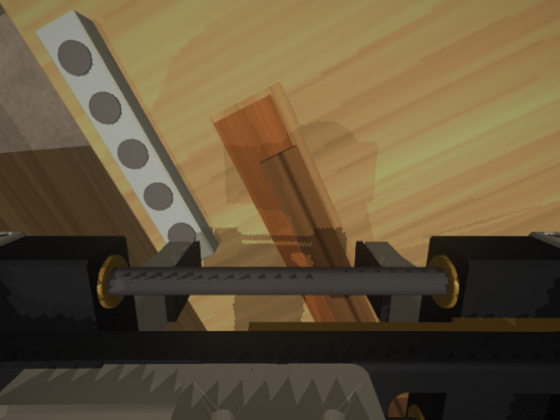

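```bash
python3 - <<'E'
import cv2
a=cv2.imread("pics/scene0.png")[110:285,170:390]; cv2.imwrite("pics/sc_c.png",cv2.convertScaleAbs(cv2.resize(a,None,fx=3.4,fy=3.4,interpolation=cv2.INTER_CUBIC),alpha=1.6,beta=20))
a=cv2.imread("pics/side0.png")[140:315,180:370]; cv2.imwrite("pics/sd_c.png",cv2.convertScaleAbs(cv2.resize(a,None,fx=3.4,fy=3.4,interpolation=cv2.INTER_CUBIC),alpha=1.8,beta=20))
E
```

```text
(no output)
```

View pics/sc_c.png

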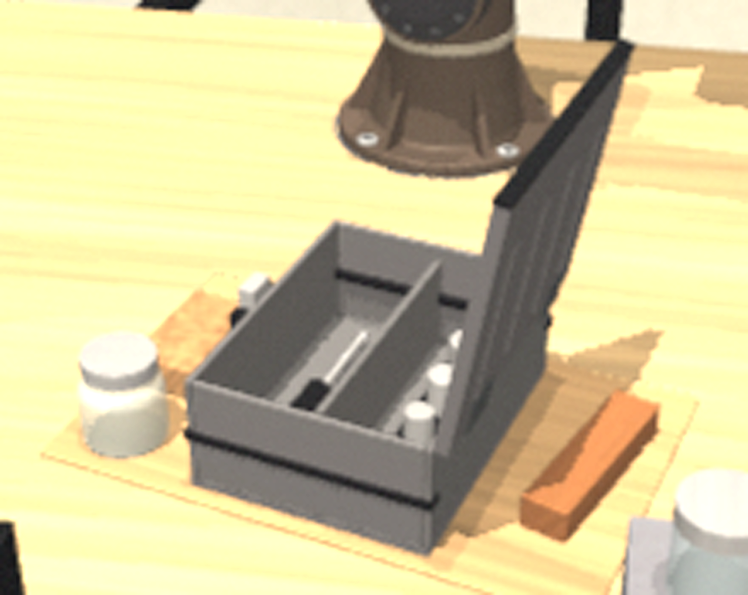

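View pics/sd_c.png

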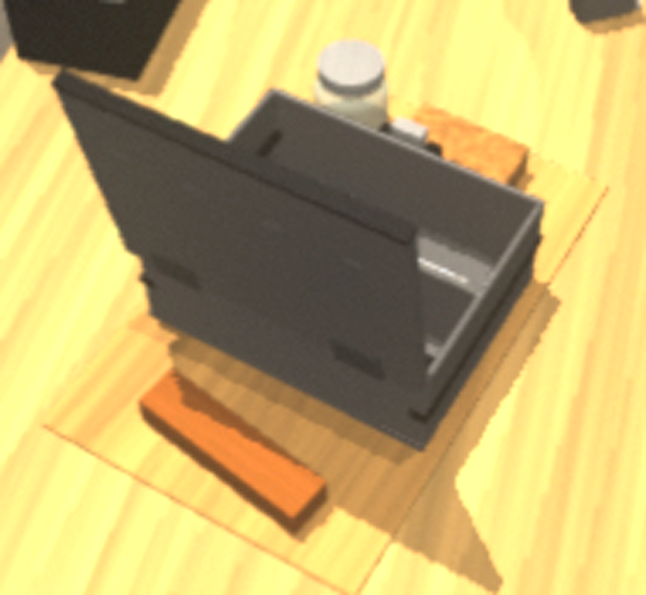

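```bash
cat > h.py <<'E'
import numpy as np, cv2
from scipy.optimize import least_squares
cams={"scene":dict(f=478.41876797778286,c=(281.1533317048092,202.8007485737514),k=-0.014556919391448804,T=np.array([[-0.15744248912173994, 0.9875191682154347, 0.00421367135010453, 0.07053681611827513], [0.5522261872651447, 0.09157849699658487, -0.8286492726035835, -0.20982034883722364], [-0.8186929221128959, -0.12813770442357084, -0.5597522916320266, 1.771986529471146]])),
"side":dict(f=392.24988089934357,c=(274.87791665998856,205.61267459247787),k=-0.06941990195875936,T=np.array([[-0.9615775969023902, -0.27428400849117857, -0.011696487568286304, 0.5395700165810289], [-0.2033946564410363, 0.7403766327948104, -0.6406817114157788, 0.1634679117341507], [0.18438855405544255, -0.6136861773719768, -0.7677174850398508, 1.041309511025148]]))}
def proj(cam,P):
    c=cams[cam]; P=np.atleast_2d(P)@c["T"][:,:3].T+c["T"][:,3]
    s=P[:,:2]/P[:,2:]; s=s*(1+c["k"]*(s**2).sum(1,keepdims=True)); return s*c["f"]+np.array(c["c"])
def c2w(q,P):
    x,y,z,yaw=q[:4]; C,S=np.cos(yaw),np.sin(yaw); P=np.atleast_2d(P)
    return P@np.array([[C,S,0],[-S,C,0],[0,0,1]])+[x,y,z]
def lid(a,l,y,t): # dist from hinge, y, thickness
    l,y,t=np.broadcast_arrays(*map(np.asarray,(l,y,t)))
    return np.stack([.1-np.cos(a)*l+np.sin(a)*t, y+0*l, .1005+np.sin(a)*l+np.cos(a)*t],-1).reshape(-1,3)
E
cat > fit.py <<'E'
from h import *
o={"scene":(170,110),"side":(180,140)}
obs=[("scene",(428,552),(.1,-.13,0)),("scene",(195,484),(-.1,-.13,0)),("scene",(190,385),(-.1,-.13,.1)),("scene",(337,223),(-.1,.13,.1)),
("side",(150,313),(.1,-.13,0)),("side",(425,447),(.1,.13,0)),("side",(541,205),(-.1,.13,.1)),("side",(275,92),(-.1,-.13,.1)),
("scene",(500,203),("L",.214,-.13,.006)),("scene",(630,45),("L",.214,.13,.012)),("side",(412,245),("L",.214,.13,.012)),("side",(62,90),("L",.214,-.13,.012))]
def res(q):
    r=[]
    for cam,px,P in obs:
        W=c2w(q,lid(q[4],*P[1:]) if P[0]=="L" else P)
        r.append(proj(cam,W)[0]-(np.array(px)/3.4+o[cam]))
    return np.concatenate(r)
s=least_squares(res,[.5,.1,.02,1.4,1.7],loss="soft_l1")
print(s.x, np.degrees(s.x[3:])); print(res(s.x).reshape(-1,2).round(1).tolist())
np.save("q.npy",s.x); q=s.x
for cam in o:
    im=cv2.imread(f"pics/{cam}0.png"); im=cv2.resize(im[o[cam][1]:o[cam][1]+175,o[cam][0]:o[cam][0]+200],None,fx=3.4,fy=3.4)
    im=cv2.convertScaleAbs(im,alpha=1.6,beta=20)
    def poly(P,col):
        p=(proj(cam,P)-o[cam])*3.4; cv2.polylines(im,[p.astype(int).reshape(-1,1,2)],True,col,1)
    sq=[(-.1,-.13),(-.1,.13),(.1,.13),(.1,-.13)]
    for z in (0,.1): poly(c2w(q,[(a,b,z) for a,b in sq]),(0,0,255))
    for t in (0,.012): poly(c2w(q,lid(q[4],[0,.214,.214,0],[-.13,-.13,.13,.13],t)),(0,255,0))
    cv2.imwrite(f"pics/ov_{cam}.png",im)
h=c2w(q,[.1,0,.1005])[0]; print("hinge",h)
print("case x dir",np.cos(q[3]),np.sin(q[3]))
print("push 150 outer",c2w(q,lid(q[4],.15,0,.012)),"top",c2w(q,lid(q[4],.214,0,.012)),"edge home",c2w(q,[-.1,0,.1125]))
E
python3 fit.py
```

```text
[ 5.37463206e-01  1.47952353e-02 -9.26325986e-04  1.30953780e+00
  1.72531825e+00] [75.03098932 98.85345397]
[[0.8, 1.7], [-0.5, 0.4], [-1.4, -0.9], [-0.7, -1.1], [0.4, 2.0], [-0.3, 3.2], [2.0, 0.1], [-0.5, -0.5], [-0.1, -0.1], [-0.1, 0.1], [0.3, 0.4], [-1.1, -0.7]]
hinge [0.56329286 0.1114018  0.09957367]
case x dir 0.2582965711469988 0.9660656713359105
push 150 outer [[0.57231857 0.14515921 0.24593956]] top [[0.57486281 0.15467505 0.30917702]] edge home [[ 0.51163355 -0.08181133  0.11157367]]
```

View pics/ov_scene.png

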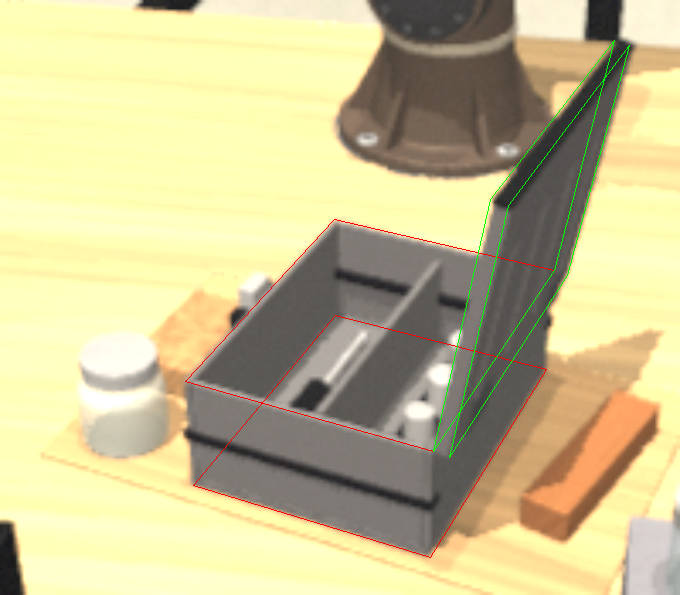

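View pics/ov_side.png

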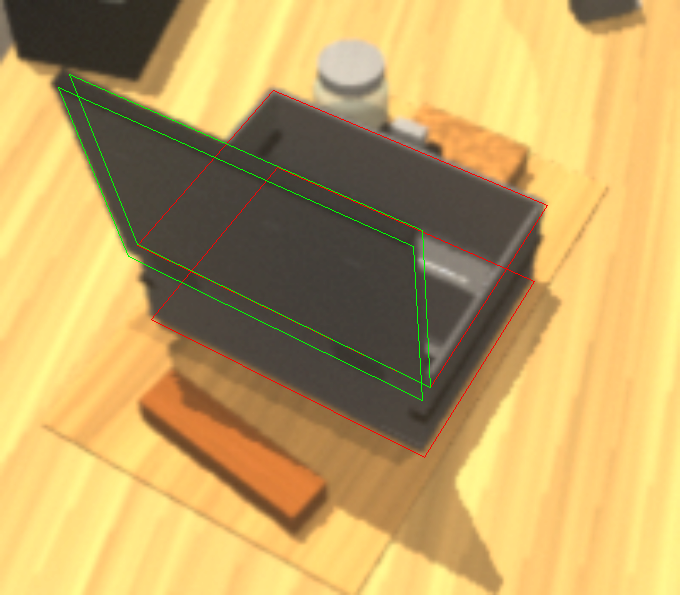

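```bash
cat > tri.py <<'E'
from h import *
def tri(ps,px):
    f=lambda P: proj("scene",P)[0].tolist()+proj("side",P)[0].tolist()
    s=least_squares(lambda P:np.array(f(P))-np.array([*ps,*px]),[.5,.2,.1]); return s.x.round(3),round(s.cost,1)
if __name__=="__main__":
    print("nearest jar top",tri((383,254),(110,218)))
    print("next jar top",tri((427,260),(90,246)))
    print("offcut",tri((170+610/3.4,110+410/3.4),(180+170/3.4,140+390/3.4)))
    q=np.load("q.npy")
E
python3 tri.py
```

```text
nearest jar top (array([0.866, 0.259, 0.236]), np.float64(0.0))
next jar top (array([0.868, 0.339, 0.236]), np.float64(0.7))
offcut (array([0.618, 0.197, 0.098]), np.float64(0.1))
```

```bash
python3 -m handwheel '[2,-2.5,2,0,0,-0.08, 4,-5,4,0,0,-0.17, 6,-7.5,4.6,0,0,-0.26, 8,-10,4.6,0,0,-0.35, 10,-12.5,4.6,0,0,-0.44, 12,-15,4.6,0,0,-0.53, 14,-18,4.6,0,0,-0.62, 15,-20,4.6,0,0,-0.69]' 255 20
```

```text
time_s: 0.95
tcp_pos: [0.4413, 0.407, 0.2716]
eef_rot: [179.9, -0.0, -65.3]
contact_force: [-0.2, 0.1, 0.6]
gripper_width: 0.0292
```

```bash
python3 -m handwheel '[2,-2.5,0,0,0,-0.09, 4,-5,0,0,0,-0.18, 6,-7.5,0,0,0,-0.27, 8,-10,0,0,0,-0.36, 10,-13,0,0,0,-0.45, 12,-16,0,0,0,-0.54, 14,-18.5,0,0,0,-0.63, 14.9,-19.4,0,0,0,-0.69]' 
python3 - <<'E'
from plant import sensors, viewer
import cv2,numpy as np
print(sensors.get_state())
cc=[]
for n,(x,y) in {"scene":(170,50),"side":(180,110)}.items():
    im=viewer.capture(n)["img"][:,:,::-1]; cv2.imwrite(f"pics/{n}1.png",im)
    cc.append(cv2.convertScaleAbs(cv2.resize(im[y:y+230,x:x+200],None,fx=2,fy=2,interpolation=cv2.INTER_CUBIC),alpha=1.6,beta=20))
cv2.imwrite("pics/a1.png",np.hstack(cc))
E
```

```text
time_s: 1.75
tcp_pos: [0.5914, 0.2106, 0.2712]
eef_rot: [179.9, -0.1, -105.1]
contact_force: [0.8, 0.4, 0.4]
gripper_width: 0.0006
{'time_s': 1.75, 'joints': array([ 3.73645399e+01,  1.48357407e+01, -1.56601267e+00, -5.32423870e-02,
       -7.37314259e+01, -5.24956273e+01]), 'qd': array([-10.55774178,   5.03748589,   6.62988321,  -0.55017653,
        -1.494819  , -22.17767816]), 'joint_torque': array([-3.64378968e-02, -5.15805709e+01,  2.95895612e+01,  7.29416996e+00,
       -4.15791117e-02,  6.87724929e-01]), 'tcp_pos': array([0.59135623, 0.21064924, 0.27122706]), 'eef_rot': array([ 1.79878395e+02, -7.45611935e-02, -1.05145983e+02]), 'contact_force': array([0.76215219, 0.36612633, 0.3761375 ]), 'moment': array([ 0.13663351, -0.04356367, -0.00595861]), 'gripper_width': 0.0005654692931741362}
```

View pics/a1.png

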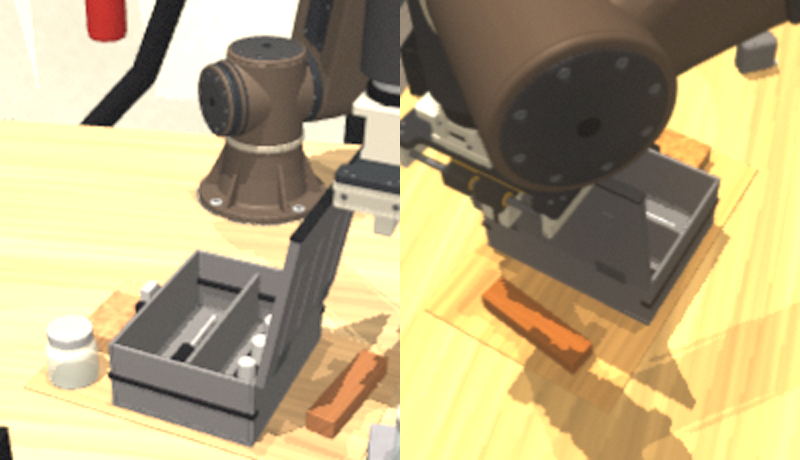

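```bash
python3 -m handwheel '[-0.13,-0.48,0,0,0,0, -0.26,-0.97,0,0,0,0, -0.39,-1.45,0,0,0,0, -0.52,-1.93,0,0,0,0, -0.65,-2.42,0,0,0,0, -0.77,-2.9,0,0,0,0, -0.77,-2.9,0,0,0,0]'
python3 -m handwheel '[-0.05,-0.19,0,0,0,0, -0.1,-0.39,0,0,0,0, -0.15,-0.58,0,0,0,0, -0.2,-0.77,0,0,0,0, -0.26,-0.97,0,0,0,0]'
```

```text
time_s: 2.55
tcp_pos: [0.5832, 0.1818, 0.2712]
eef_rot: [179.9, -0.1, -105.1]
contact_force: [0.3, -0.7, 0.4]
gripper_width: 0.0003
time_s: 3.05
tcp_pos: [0.5806, 0.172, 0.2711]
eef_rot: [179.9, -0.1, -105.1]
contact_force: [-0.1, 0.9, 0.7]
gripper_width: 0.0005
```

```bash
python3 -m handwheel '[-0.05,-0.19,0,0,0,0, -0.1,-0.39,0,0,0,0, -0.15,-0.58,0,0,0,0, -0.2,-0.77,0,0,0,0, -0.2,-0.77,0,0,0,0]'; cat > look.py <<'E'
import sys,cv2,numpy as np
from plant import sensors, viewer
s=sensors.get_state(); print({k:np.round(s[k],2).tolist() for k in ("time_s","contact_force","moment")})
k=sys.argv[1]; cc=[]
for n,(x,y) in {"scene":(170,50),"side":(180,110)}.items():
    im=viewer.capture(n)["img"][:,:,::-1]; cv2.imwrite(f"pics/{n}{k}.png",im)
    cc.append(cv2.convertScaleAbs(cv2.resize(im[y:y+230,x:x+200],None,fx=2,fy=2,interpolation=cv2.INTER_CUBIC),alpha=1.6,beta=20))
cv2.imwrite(f"pics/a{k}.png",np.hstack(cc))
E
python3 look.py 2
```

```text
time_s: 3.55
tcp_pos: [0.5787, 0.1643, 0.2714]
eef_rot: [179.9, -0.0, -105.1]
contact_force: [-0.0, 0.5, -0.2]
gripper_width: 0.0005
{'time_s': 3.55, 'contact_force': [-0.04, 0.53, -0.23], 'moment': [0.28, -0.19, 0.0]}
```

View pics/a2.png

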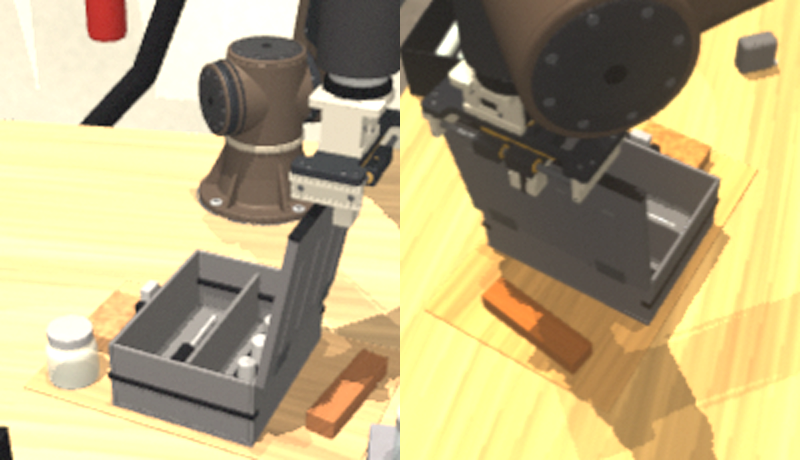

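```bash
python3 -m handwheel '[-0.05,-0.19,0,0,0,0, -0.1,-0.39,0,0,0,0, -0.15,-0.58,0,0,0,0, -0.2,-0.77,0,0,0,0, -0.26,-0.97,0,0,0,0, -0.31,-1.16,0,0,0,0]'
python3 -m handwheel '[-0.05,-0.19,0,0,0,0, -0.1,-0.39,0,0,0,0, -0.15,-0.58,0,0,0,0, -0.2,-0.77,0,0,0,0, -0.26,-0.97,0,0,0,0, -0.31,-1.16,0,0,0,0]'; python3 look.py 3
```

```text
time_s: 4.25
tcp_pos: [0.5755, 0.1525, 0.2712]
eef_rot: [179.9, -0.1, -105.1]
contact_force: [0.0, 1.4, 0.4]
gripper_width: 0.0005
time_s: 4.85
tcp_pos: [0.5723, 0.1407, 0.2713]
eef_rot: [179.9, -0.1, -105.1]
contact_force: [0.7, 0.6, 1.6]
gripper_width: 0.0006
{'time_s': 4.85, 'contact_force': [0.75, 0.64, 1.57], 'moment': [0.51, -0.21, 0.04]}
```

View pics/a3.png

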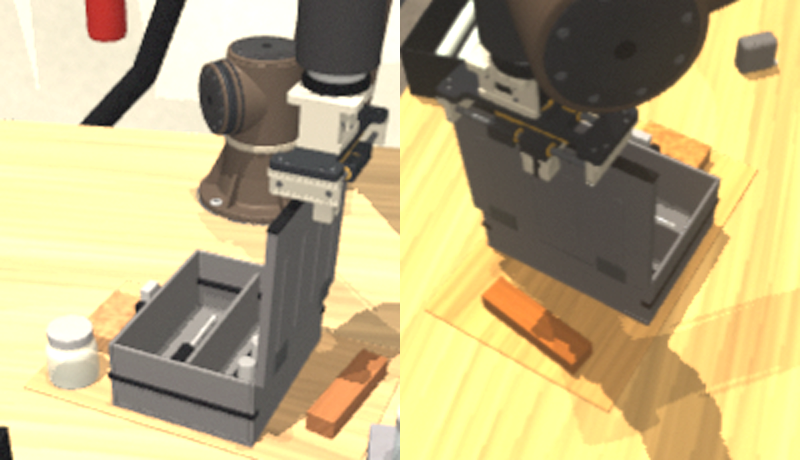

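```bash
python3 -m handwheel '[-0.05,-0.19,0,0,0,0, -0.1,-0.39,0,0,0,0, -0.15,-0.58,0,0,0,0, -0.2,-0.77,0,0,0,0, -0.26,-0.97,0,0,0,0, -0.31,-1.16,0,0,0,0, -0.36,-1.35,0,0,0,0, -0.41,-1.55,0,0,0,0]'
python3 -m handwheel '[-0.05,-0.19,0,0,0,0, -0.1,-0.39,0,0,0,0, -0.15,-0.58,0,0,0,0, -0.2,-0.77,0,0,0,0, -0.26,-0.97,0,0,0,0, -0.31,-1.16,0,0,0,0, -0.36,-1.35,0,0,0,0, -0.41,-1.55,0,0,0,0]'; python3 look.py 4
```

```text
time_s: 5.75
tcp_pos: [0.568, 0.1248, 0.2712]
eef_rot: [179.9, -0.1, -105.1]
contact_force: [-0.4, 1.0, 1.4]
gripper_width: 0.0006
time_s: 6.55
tcp_pos: [0.5638, 0.1091, 0.271]
eef_rot: [179.8, -0.1, -105.1]
contact_force: [-0.7, 0.3, -1.0]
gripper_width: 0.0007
{'time_s': 6.55, 'contact_force': [-0.66, 0.3, -1.02], 'moment': [0.44, -0.18, 0.03]}
```

View pics/a4.png

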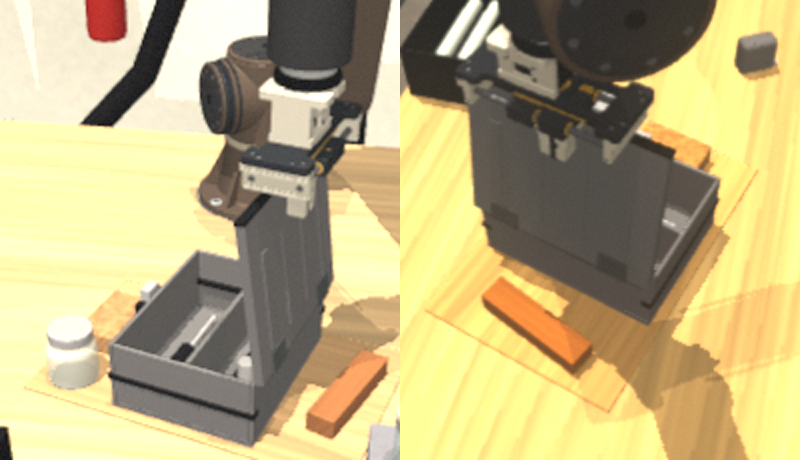

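```bash
cat > chk.py <<'E'
import cv2,numpy as np,sys
from plant import sensors, viewer
m=[];I=[]
for i in range(8):
    I.append(viewer.capture("scene")["img"].astype(int)); s=sensors.get_state(); m.append([*s["contact_force"][:2],*s["moment"][:2]])
d=(abs(I[-1]-I[0]).max(2)>25)[100:260,220:340]
print("moved px",d.sum(),"mean force/moment",np.mean(m,0).round(2),"tcp",s["tcp_pos"].round(4),"t",s["time_s"])
cv2.imwrite(f"pics/c{sys.argv[1]}.png",cv2.resize(I[-1][90:290,170:370,::-1].astype(np.uint8),None,fx=3,fy=3))
E
python3 chk.py 0
python3 -m handwheel '[-0.05,-0.19,0,0,0,0, -0.1,-0.39,0,0,0,0, -0.15,-0.58,0,0,0,0, -0.2,-0.77,0,0,0,0, -0.26,-0.97,0,0,0,0]'; python3 chk.py 1
```

```text
moved px 3 mean force/moment [-0.28  0.12  0.09 -0.08] tcp [0.5639 0.1094 0.2712] t 7.05
time_s: 7.55
tcp_pos: [0.5613, 0.0995, 0.2712]
eef_rot: [179.9, -0.1, -105.1]
contact_force: [0.2, -0.2, -0.4]
gripper_width: 0.0007
moved px 3 mean force/moment [ 0.16  0.07  0.1  -0.08] tcp [0.5613 0.0997 0.2712] t 7.95
```

```bash
python3 -m handwheel '[-0.05,-0.19,0,0,0,0, -0.1,-0.39,0,0,0,0, -0.15,-0.58,0,0,0,0]'; python3 chk.py 2
```

```text
time_s: 8.25
tcp_pos: [0.5598, 0.0938, 0.2712]
eef_rot: [179.9, -0.1, -105.1]
contact_force: [-0.1, 0.8, -0.1]
gripper_width: 0.0006
moved px 2 mean force/moment [ 0.11 -0.23  0.08 -0.08] tcp [0.5598 0.0938 0.2712] t 8.65
```

```bash
python3 -m handwheel '[-0.05,-0.19,0,0,0,0, -0.1,-0.39,0,0,0,0, -0.15,-0.58,0,0,0,0]'; python3 chk.py 3
```

```text
time_s: 8.95
tcp_pos: [0.5583, 0.0879, 0.2712]
eef_rot: [179.9, -0.1, -105.1]
contact_force: [0.5, 0.1, -0.4]
gripper_width: 0.0005
moved px 6 mean force/moment [-0.22 -0.23  0.06 -0.07] tcp [0.5583 0.088  0.2712] t 9.35
```

View pics/c3.png

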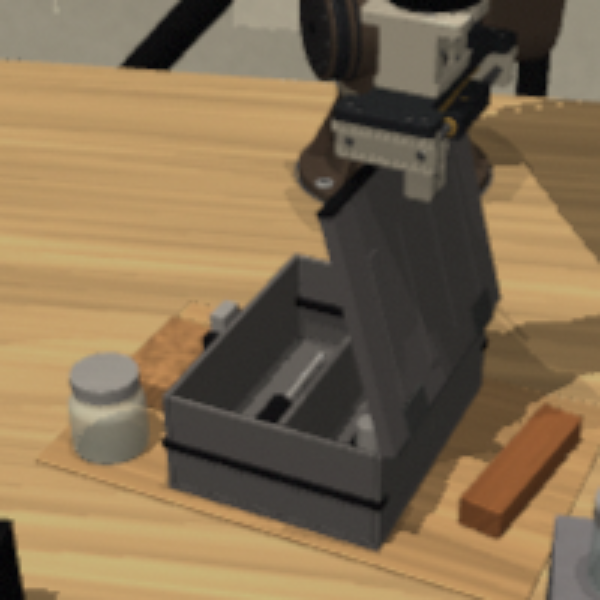

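```bash
python3 chk.py 3b; python3 -m handwheel '[-0.05,-0.19,0,0,0,0, -0.1,-0.39,0,0,0,0, -0.15,-0.58,0,0,0,0]'; python3 chk.py 4
```

```text
moved px 0 mean force/moment [-0.06  0.14  0.07 -0.07] tcp [0.5583 0.0881 0.2712] t 9.75
time_s: 10.05
tcp_pos: [0.5568, 0.0821, 0.2712]
eef_rot: [179.9, -0.1, -105.1]
contact_force: [0.0, 0.2, 0.7]
gripper_width: 0.0004
moved px 7 mean force/moment [-0.01 -0.09  0.07 -0.08] tcp [0.5568 0.0822 0.2712] t 10.45
```

```bash
python3 -m handwheel '[-0.05,-0.19,0,0,0,0, -0.1,-0.39,0,0,0,0]'; python3 chk.py 5
```

```text
time_s: 10.65
tcp_pos: [0.5558, 0.0783, 0.2712]
eef_rot: [179.9, -0.1, -105.1]
contact_force: [-0.4, 0.2, -0.9]
gripper_width: 0.0006
moved px 13 mean force/moment [ 0.25  0.23  0.06 -0.07] tcp [0.5559 0.0783 0.2712] t 11.05
```

```bash
python3 chk.py 5b; python3 -m handwheel '[-0.05,-0.19,0,0,0,0, -0.1,-0.39,0,0,0,0]'; python3 chk.py 6
```

```text
moved px 0 mean force/moment [ 0.02  0.02  0.07 -0.09] tcp [0.5558 0.0783 0.2712] t 11.45
time_s: 11.65
tcp_pos: [0.5548, 0.0744, 0.2712]
eef_rot: [179.9, -0.1, -105.1]
contact_force: [0.7, 1.2, 0.1]
gripper_width: 0.0002
moved px 27 mean force/moment [-0.26  0.06  0.08 -0.08] tcp [0.5548 0.0745 0.2712] t 12.05
```

```bash
python3 chk.py 6b; python3 -m handwheel '[-0.05,-0.19,0,0,0,0, -0.1,-0.39,0,0,0,0]'; python3 chk.py 7
```

```text
moved px 5 mean force/moment [-0.24 -0.18  0.06 -0.07] tcp [0.5549 0.0745 0.2712] t 12.45
time_s: 12.65
tcp_pos: [0.5538, 0.0705, 0.2711]
eef_rot: [179.9, -0.1, -105.1]
contact_force: [-0.0, 0.0, 0.5]
gripper_width: 0.0003
moved px 141 mean force/moment [ 0.08 -0.38  0.07 -0.09] tcp [0.5538 0.0706 0.2712] t 13.05
```

```bash
python3 -m handwheel '[-0.05,-0.19,0,0,0,0, -0.1,-0.39,0,0,0,0]'; python3 chk.py 8
```

```text
time_s: 13.25
tcp_pos: [0.5528, 0.0666, 0.2711]
eef_rot: [179.9, -0.1, -105.1]
contact_force: [-0.3, 1.0, 0.5]
gripper_width: 0.0003
moved px 291 mean force/moment [ 0.03  0.11  0.09 -0.08] tcp [0.5529 0.0667 0.2712] t 13.65
```

View pics/c8.png

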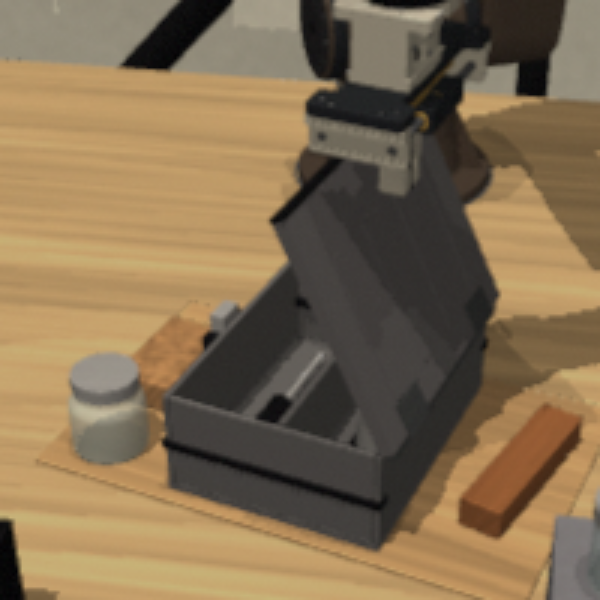

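```bash
python3 -m handwheel '[0.3,1,0.5,0,0,0, 0.5,2,1.5,0,0,0, 0.5,2,3,0,0,0, 0.5,2,5,0,0,0, 0.5,2,7,0,0,0, 0.5,2,7,0,0,0]'; python3 chk.py 9
```

```text
time_s: 14.25
tcp_pos: [0.5595, 0.0878, 0.3452]
eef_rot: [-179.9, 0.1, -105.0]
contact_force: [-0.5, -1.1, 0.5]
gripper_width: 0.0005
moved px 1802 mean force/moment [ 0.39 -0.06  0.1  -0.08] tcp [0.5577 0.0868 0.3406] t 14.65
```

View pics/c9.png

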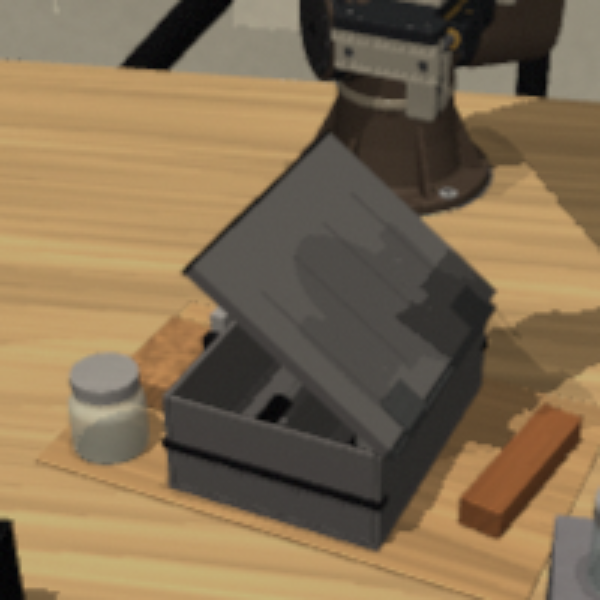

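```bash
python3 -m handwheel '[0,0,0,0,0,0, 0,0,0,0,0,0, 0,0,0,0,0,0, 0,0,0,0,0,0, 0,0,0,0,0,0, 0,0,0,0,0,0, 0,0,0,0,0,0, 0,0,0,0,0,0]'; python3 chk.py 10;  python3 -m handwheel '[0,0,0,0,0,0, 0,0,0,0,0,0, 0,0,0,0,0,0, 0,0,0,0,0,0, 0,0,0,0,0,0, 0,0,0,0,0,0]'; python3 chk.py 11; python3 look.py 11
```

```text
time_s: 15.45
tcp_pos: [0.5577, 0.0867, 0.3406]
eef_rot: [179.8, -0.1, -105.1]
contact_force: [0.2, 0.6, -0.7]
gripper_width: 0.0003
moved px 0 mean force/moment [ 0.03  0.1   0.08 -0.08] tcp [0.5577 0.0867 0.3406] t 15.85
time_s: 16.45
tcp_pos: [0.5577, 0.0867, 0.3406]
eef_rot: [179.8, -0.1, -105.1]
contact_force: [-0.1, 0.2, 0.1]
gripper_width: 0.0004
moved px 0 mean force/moment [ 0.27 -0.15  0.08 -0.07] tcp [0.5577 0.0867 0.3407] t 16.85
{'time_s': 16.85, 'contact_force': [0.37, -0.57, -0.24], 'moment': [0.03, -0.07, -0.02]}
```

View pics/c11.png

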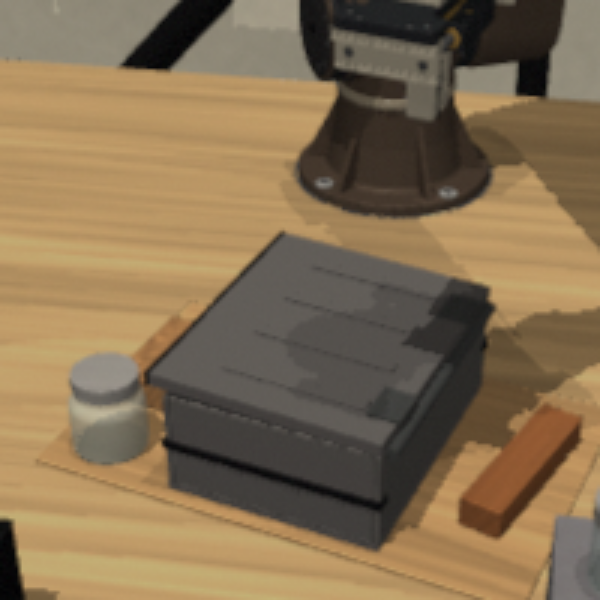

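View pics/a11.png

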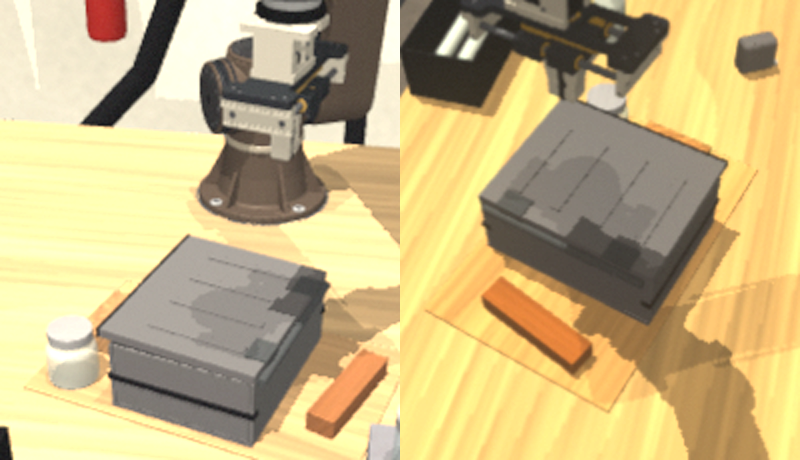

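```bash
cat > fit2.py <<'E'
from h import *
S=lambda x,y:(170+x/3,90+y/3); D=lambda x,y:(180+(x-400)/2,110+y/2)
obs=[("scene",S(285,233),.214,.13),("scene",S(152,381),.214,-.13),("side",D(564,97),.214,-.13),("side",D(727,160),.214,.13),("scene",S(493,289),0,.13),("scene",S(389,443),0,-.13)]
q0=np.load("q.npy")
def res(q): return np.concatenate([proj(c,c2w(q,lid(q[4],l,y,.012)))[0]-np.array(p) for c,p,l,y in obs])
s=least_squares(res,[*q0[:4],.03],loss="soft_l1"); q=s.x
print(q,np.degrees(q[3:]),res(q).reshape(-1,2).round(1).tolist())
print("edge",c2w(q,lid(q[4],.2,0,.012)),"by old fit",c2w(q0,lid(.03,.2,0,.012)))
E
python3 fit2.py
```

```text
[5.38722987e-01 1.74588328e-02 1.03388251e-03 1.31877008e+00
 3.35306426e-02] [75.55995948  1.92116431] [[-0.5, -0.1], [-0.3, -2.2], [-0.7, 0.6], [-0.1, 2.1], [-0.2, -1.0], [-0.1, 0.8]]
edge [[ 0.51391467 -0.07888363  0.12023201]] by old fit [[ 0.51174977 -0.08137666  0.11756737]]
```

```bash
python3 -m handwheel '[-0.6,-2.1,0,0,0,0, -1.2,-4.2,-1,0,0,0, -1.8,-6.3,-3,0,0,0, -2.4,-8.4,-6,0,0,0, -3,-10.5,-9,0,0,0, -3.6,-13,-12,0,0,0, -4.2,-15.5,-14,0,0,0, -4.5,-16.7,-15,0,0,0]'
python3 -m handwheel '[0,0,-1,0,0,0, 0,0,-2,0,0,0, 0,0,-3,0,0,0, 0,0,-4,0,0,0, 0,0,-4.8,0,0,0, 0,0,-4.8,0,0,0]'
python3 look.py 12; python3 chk.py 12
```

```text
time_s: 17.75
tcp_pos: [0.5108, -0.0823, 0.1889]
eef_rot: [179.7, -0.2, -105.2]
contact_force: [0.2, -0.2, -0.1]
gripper_width: 0.0005
time_s: 18.35
tcp_pos: [0.5102, -0.082, 0.1397]
eef_rot: [179.6, -0.2, -105.1]
contact_force: [0.6, -0.9, -0.8]
gripper_width: 0.0004
{'time_s': 18.35, 'contact_force': [0.6, -0.95, -0.83], 'moment': [0.07, -0.01, -0.0]}
moved px 20 mean force/moment [-0.13  0.16  0.06 -0.08] tcp [ 0.5108 -0.0823  0.1411] t 18.85
```

View pics/a12.png

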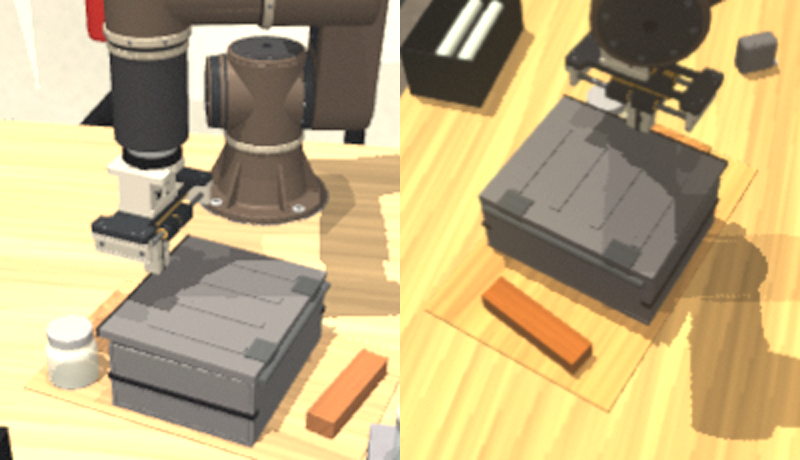

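```bash
cat > fz.py <<'E'
import numpy as np
from plant import sensors, viewer
F=[]
for i in range(6):
    viewer.capture("wrist"); s=sensors.get_state(); F.append([*s["contact_force"],*s["moment"]])
print("mean F,M",np.mean(F,0).round(2),"tcp",s["tcp_pos"].round(4),"t",round(s["time_s"],2))
E
python3 -m handwheel '[0.1,0.15,-0.2,0,0,0, 0.2,0.3,-0.4,0,0,0, 0.2,0.3,-0.6,0,0,0, 0.2,0.3,-0.8,0,0,0, 0.2,0.3,-1,0,0,0, 0.2,0.3,-1.2,0,0,0, 0.2,0.3,-1.4,0,0,0]'; python3 fz.py
```

```text
time_s: 19.55
tcp_pos: [0.5128, -0.0794, 0.1269]
eef_rot: [179.7, -0.2, -105.2]
contact_force: [-0.2, 0.2, -0.1]
gripper_width: 0.0003
mean F,M [ 0.12  0.05 -0.11  0.09 -0.09 -0.02] tcp [ 0.5129 -0.0794  0.1272] t 19.85
```

```bash
python3 -m handwheel '[0,0,-0.1,0,0,0, 0,0,-0.2,0,0,0, 0,0,-0.3,0,0,0, 0,0,-0.4,0,0,0]'; python3 fz.py;  python3 -m handwheel '[0,0,-0.1,0,0,0, 0,0,-0.2,0,0,0]'; python3 fz.py
```

```text
time_s: 20.25
tcp_pos: [0.5129, -0.0794, 0.1235]
eef_rot: [179.7, -0.2, -105.1]
contact_force: [-2.7, 1.4, 7.4]
gripper_width: 0.0005
mean F,M [-1.57  0.71  4.64  0.2   0.54 -0.03] tcp [ 0.5129 -0.0794  0.1234] t 20.55
time_s: 20.75
tcp_pos: [0.513, -0.0795, 0.1219]
eef_rot: [179.7, -0.2, -105.1]
contact_force: [-3.3, 0.4, 7.3]
gripper_width: 0.0002
mean F,M [-2.34  0.04  5.53  0.06  0.77  0.01] tcp [ 0.5129 -0.0795  0.1217] t 21.05
```

```bash
python3 -m handwheel '[0,0,-0.1,0,0,0, 0,0,-0.2,0,0,0]'; python3 fz.py
```

```text
time_s: 21.25
tcp_pos: [0.5129, -0.0797, 0.1202]
eef_rot: [179.7, -0.2, -105.1]
contact_force: [-2.5, -0.4, 7.4]
gripper_width: 0.0004
mean F,M [-2.17 -0.08  6.01  0.06  0.76  0.01] tcp [ 0.5129 -0.0796  0.12  ] t 21.55
```

```bash
python3 -m handwheel '[0,0,-0.05,0,0,0, 0,0,-0.1,0,0,0, 0,0,-0.15,0,0,0]'; python3 fz.py
```

```text
time_s: 21.85
tcp_pos: [0.5129, -0.0797, 0.1189]
eef_rot: [179.7, -0.2, -105.1]
contact_force: [-3.5, 1.0, 6.9]
gripper_width: 0.0004
mean F,M [-2.97  0.22  6.4   0.21  0.85  0.  ] tcp [ 0.5129 -0.0797  0.1188] t 22.15
```

```bash
python3 -m handwheel '[0,0,-0.05,0,0,0, 0,0,-0.1,0,0,0]'; python3 fz.py
```

```text
time_s: 22.35
tcp_pos: [0.5129, -0.0798, 0.1182]
eef_rot: [179.7, -0.2, -105.1]
contact_force: [-3.3, 1.0, 6.1]
gripper_width: 0.0002
mean F,M [-2.6   0.43  6.74  0.28  0.85  0.01] tcp [ 0.5128 -0.0798  0.1182] t 22.65
```

```bash
python3 -m handwheel '[0,0,-0.05,0,0,0, 0,0,-0.1,0,0,0]'; python3 fz.py
```

```text
time_s: 22.85
tcp_pos: [0.5128, -0.0798, 0.1176]
eef_rot: [179.8, -0.2, -105.1]
contact_force: [-2.4, 0.3, 6.4]
gripper_width: 0.0004
mean F,M [-2.74  0.26  6.56  0.3   0.88  0.01] tcp [ 0.5128 -0.0798  0.1175] t 23.15
```

```bash
python3 -m handwheel '[0,0,-0.05,0,0,0, 0,0,-0.1,0,0,0, 0,0,-0.13,0,0,0]'; python3 fz.py
```

```text
time_s: 23.45
tcp_pos: [0.5128, -0.0799, 0.1171]
eef_rot: [179.8, -0.2, -105.1]
contact_force: [-5.7, 1.1, 14.7]
gripper_width: 0.0004
mean F,M [-4.57  1.4  11.95  0.7   1.75 -0.02] tcp [ 0.5128 -0.0799  0.1171] t 23.75
```

```bash
python3 -m handwheel '[0,0,-0.05,0,0,0, 0,0,-0.1,0,0,0]'; python3 fz.py
```

```text
time_s: 23.95
tcp_pos: [0.5129, -0.0799, 0.1171]
eef_rot: [179.8, -0.2, -105.1]
contact_force: [-6.2, 2.9, 17.2]
gripper_width: 0.0003
mean F,M [-4.95  1.37 12.47  0.79  1.87 -0.02] tcp [ 0.5128 -0.0799  0.1171] t 24.25
```

```bash
python3 -m handwheel '[0,0,-0.05,0,0,0, 0,0,-0.1,0,0,0]'; python3 fz.py
```

```text
time_s: 24.45
tcp_pos: [0.5129, -0.0799, 0.1171]
eef_rot: [179.8, -0.2, -105.1]
contact_force: [-6.8, 2.5, 17.2]
gripper_width: 0.0001
mean F,M [-5.15  1.8  13.6   0.82  1.9  -0.06] tcp [ 0.5128 -0.0799  0.1171] t 24.75
```

```bash
python3 -m handwheel '[0,0,0.2,0,0,0, 0,0,0.6,0,0,0, 0,0,1.5,0,0,0, 0,0,3,0,0,0, 0,0,6,0,0,0, 0,0,9,0,0,0, 0,0,12,0,0,0, 0,0,14,0,0,0]'; python3 -m handwheel '[0.5,3,2,0,0,0, 1,6,2,0,0,0, 1.5,9,2,0,0,0, 2,12,2,0,0,0, 2.5,15,2,0,0,0, 3,18,2,0,0,0, 3,18,2,0,0,0]';  python3 look.py 13; python3 fz.py; python3 - <<'E'
import cv2,numpy as np
a=cv2.imread("pics/scene11.png")[140:280,190:340];b=cv2.imread("pics/scene13.png")[140:280,190:340]
cv2.imwrite("pics/cmp.png",cv2.convertScaleAbs(np.hstack([cv2.resize(i,None,fx=2.6,fy=2.6,interpolation=cv2.INTER_CUBIC) for i in (a,b)]),alpha=1.6,beta=20))
E
```

```text
time_s: 25.55
tcp_pos: [0.5135, -0.08, 0.26]
eef_rot: [180.0, -0.2, -105.1]
contact_force: [0.3, -0.2, -0.6]
gripper_width: 0.0003
time_s: 26.25
tcp_pos: [0.544, 0.1028, 0.28]
eef_rot: [180.0, -0.2, -104.9]
contact_force: [-0.2, -0.3, 0.1]
gripper_width: 0.0005
{'time_s': 26.25, 'contact_force': [-0.24, -0.31, 0.12], 'moment': [0.01, 0.02, 0.02]}
mean F,M [ 0.06 -0.03  0.09  0.09 -0.06  0.01] tcp [0.5434 0.0993 0.2802] t 26.65
```

View pics/cmp.png

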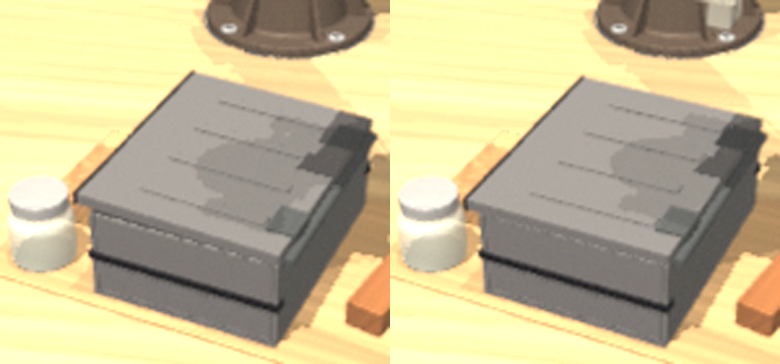

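View pics/a13.png

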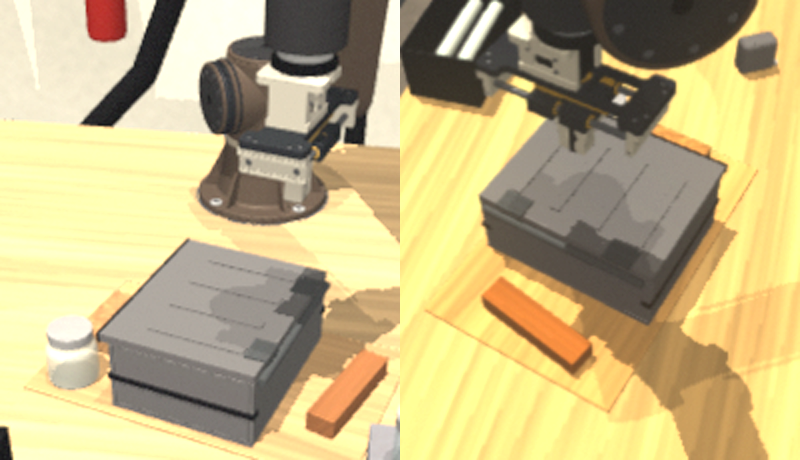

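```bash
python3 -c "
from plant import r
print(r.close_job())"
```

```text
the job is handed in; nothing more can be done
None
```

The case is shut and I handed the job in, with the last clock reading at about 26.7 s of the 64 s allowed. No verdict came back.

- **Push:** I pushed the lid from behind with the closed fingers in small steps, until the pictures showed it moving on its own about 20° past upright. It was already tipping when I made one more 4 mm step. I then raised the fingers, and the lid fell onto its catch untouched.
- **Press:** The front edge gave way under about 6 to 8 N for roughly 7 mm, which is inside the expected 3 to 9 mm. It then met the hard stop and I let go.
- **Pressed harder than needed:** After meeting the stop I pressed twice more. Single readings there reached about 18.7 N in total, with noise of about ±1 N, so it came close to the 20 N limit. The averages at the stop were about 13 to 15 N.
- **Last checks:** In the before and after pictures the front edge had dropped about 2 pixels, which is about 7 mm, and the lid sat level on the rim. The fingers were about 16 cm clear of the lid. The jar and offcut looked unmoved; I did not measure the other items. The camera fit of the case disagreed with itself by up to about 3 pixels, so fully home rests on the feel of the hard stop rather than on a picture-measured height.

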